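# Clip the blue glaze panel into the sample rack

### The arm

A 7-joint arm with a two-finger parallel gripper is mounted at the origin on the work surface; the furniture and walls round the work are solid. World frame = base frame: x ahead of the robot, y to its left, z up, the work surface at z = 0. Lengths are in m, angles in rad, forces in N, time in s.
With the tool pointing down it reaches from about 0.4 to 0.875 m from the base axis. Payload 6.5 kg.
Tool frame: the origin (TCP) lies between the finger pads; the fingertips stand 25 mm ahead of it and the grasp point (between the pads) lies 6 mm ahead of it; z points along the fingers, y is the line along which they close (so a half turn about z gives the same grasp; the last joint's range is limited). The gripper opens to 85 mm and grips with 20 to 120 N. Pads are 22 mm wide; open, the fingers measure 114 mm over their backs; the gripper's body (76 mm by 85 mm) begins 54 mm behind the grasp point. The pads swing forward as they close: fully open they stand 13 mm farther back than shut.
Start: joints at [-1.186, 0.536, -0.004, 1.538, 0.003, 1.067, -0.071], TCP at [0.283, 0.585, 0.218] pointing down, gripper open.
Joint ranges: [-2.7, 2.7], [-0.37, 2.16], [-1.27, 1.26], [0.24, 2.4], [-1.31, 4.45], [0.19, 1.91], [-2.76, 2.76]. Speed limits (rad/s): [2.39, 2.39, 3.14, 3.14, 3.14, 3.14, 3.14].

### API

Orientations are given as a unit quaternion [w, x, y, z].
In Python, from plant import monitor, snapshot, camera_params, bot gives the robot as it stands.
- The arm moves only by the tool carry_out, never from a script. Its argument "increments" is a list of rows, each an object of numbers: "tx", "ty", "tz": the shift along the tool's x, y, z normalised to -1 to 1, where 1 is 0.75 m; "wx", "wy", "wz": the turn, a rotation vector about the tool's x, y, z normalised to -1 to 1, where 1 is 180 degrees. In form: [{"tx": .., "ty": .., "tz": .., "wx": .., "wy": .., "wz": ..}, ...]. A call has 1 to 10 rows; each row shifts and turns the commanded pose from where the row before left it, along the tool's axes as they then stand; what a row does not reach is not made up. A row lasts 1/10 s, in which the tool goes at most 50 mm and 8.59 degrees, less where a joint would pass 70% of its speed; a pose out of reach is approached as far as the arm can. A call with a number of a shift or a turn outside -1 to 1 is refused whole. A call with a gripper value outside its range is refused whole. "gripper" is the opening, from 0 (shut) to 1 (fully open), set as the call begins (left out, the last holds). The fingers move at their own pace and stop on an object; the grip force is fixed at half the most. Time passes only in rows, so rows that do not move let the fingers close. It gives the time, the measured TCP pose, the force, the opening and the grip force at its end, in the units of the state.
- monitor.state(): the state, without advancing time (a new reading comes with each control period).
- snapshot(name): name is "side" or "top" or "wrist"; returns (picture, depth): 420x560x3 uint8, red, green, blue; 420x560 float32, m along the optical axis (not along the pixel's ray), 0 where there is no reading.
- camera_params(name): a dict with "intrinsics" (3x3 intrinsics, pixels), "D" ([k1, k2, p1, p2, k3] as OpenCV has them; the pictures are not rectified), "pose" (4x4, takes a point from camera to world coordinates). Camera axes: x right, y up, looking along -z (the intrinsics and any distortion apply to the point x, -y, -z); pixel columns grow to the right and rows downward; lengths in m; the calibration is good to about 2 mm. A picture is of the moment at which its call begins: read the wrist's pose just before it. camera_params takes no time and is no camera call; for the wrist camera it gives the pose at the moment of the call.
- bot.job_done(): hands the job in; it is judged then, once.
The state is a dict: "time": time; "joints": joint angles; "qd": joint speeds; "tau": joint torques, N m; "position": TCP position; "tcp_rot": TCP orientation; "force": force on the tool from outside, world axes, zero at the start; "wrist_torque": the same for the moment, N m; "finger_gap": finger opening in m; "finger_force": force on a finger pad.
Only numpy, scipy, OpenCV 4.12 (cv2) and the standard library are available. Lean on these libraries where they do the work, as an engineer would, in place of code of your own. Each camera call takes 0.05 s, during which the arm holds its last target. There are 200 camera calls.

### The job

Take the blue glaze test panel out of the wooden stand and push it straight down into the one empty spring clip of the grey sample rack until its lower edge is fully home on the rack's base, in the middle of the clip and upright. Let go of it, and leave the white and red panels standing where they are.

Things in the scene. Friction and masses are not known exactly. Their poses are not given: they have to be found in the camera images.
- blue_mid (a point): upright ceramic glaze test panel, 10 mm thick (its y), 90 mm wide (its x), 110 mm high (its z), about 140 g, dark blue glaze over a bare clay foot; this point is its centre, 55 mm from its lower and top edges. It starts upright and loose in one of the three grooves of the wooden stand; any colour may be in any groove.
- white_mid (a point): upright ceramic glaze test panel, 10 mm thick (its y), 90 mm wide (its x), 110 mm high (its z), about 140 g, white glaze over a bare clay foot; this point is its centre, 55 mm from its lower and top edges. It starts upright and loose in one of the three grooves of the wooden stand; any colour may be in any groove.
- red_mid (a point): upright ceramic glaze test panel, 10 mm thick (its y), 90 mm wide (its x), 110 mm high (its z), about 140 g, dark red glaze over a bare clay foot; this point is its centre, 55 mm from its lower and top edges. It starts upright and loose in one of the three grooves of the wooden stand; any colour may be in any groove.
- slot (a point): centre of the empty slot's floor, on top of the rack's base, where the middle of the panel's lower edge must come to rest. x runs along the slot (the panel's width), y across it (its thickness), z up; a half turn of the panel makes no difference. The clip's flared mouth is about 26 mm wide in y at 58 mm above this point and narrows to a 6 mm gap 32 mm above it.
- rack: grey sample rack, fixed, base 250 (y) x 130 (x) x 12 mm, origin under its centre, with three clips 80 mm apart in y. The empty one is at its -y end; the others hold a green and a yellow panel. A clip is two facing sprung steel leaves, 56 mm long. Pushing a panel in takes a light downward push of under about 10 N, but more than its weight; friction then holds it.
- stand: low wooden stand, fixed, 240 (y) x 110 (x) x 30 mm, origin under its centre. Three loose grooves along x, 80 mm apart in y, 12.5 mm wide and 22 mm deep (groove floor 8 mm above the table), hold the blue, white and red panels.

How it is judged:
By the outcome, as a careful person would: the job done as asked, in the order asked, and still so for the second after the job is handed in, with the robot touching nothing.
It also fails if it takes over 45 s, if anything falls off the work surface, if the arm or the gripper's body presses on something with over 40 N, if the wrist force passes 120 N, or if a joint passes its speed limit or range.

## Working session

There is one attempt and no reset: what is moved stays moved. The work goes in short steps, Python scripts to look and compute and a tool call to move; the robot and the scene stay as the last step left them, time stands still between calls to the robot, and variables do not carry over. Pictures are saved under pics/ and viewed, at most 10 in all, crops included, and the job is handed in when it is done.

Besides the shell and the picture viewer there is one more tool, called after "Request:" as name(argument=value, ...), one argument or row to a line, values as JSON. carry_out: Moves the arm, as the interface text tells. Scaled input: -1 to 1 covers 0.75 m each way for a shift and 180 degrees each way for a turn. Its arguments: {"type":"object","properties":{"increments":{"type":"array","items":{"type":"object","properties":{"tx":{"type":"number","minimum":-1,"maximum":1},"ty":{"type":"number","minimum":-1,"maximum":1},"tz":{"type":"number","minimum":-1,"maximum":1},"wx":{"type":"number","minimum":-1,"maximum":1},"wy":{"type":"number","minimum":-1,"maximum":1},"wz":{"type":"number","minimum":-1,"maximum":1}}}},"gripper":{"type":"number"}},"required":["increments"]}

```bash
mkdir -p pics; cat > h.py <<'E'
import numpy as np, cv2
from plant import monitor, snapshot, camera_params, bot
def world(cp,depth,mask):
    v,u=np.nonzero(mask&(depth>0)); K=np.array(cp["intrinsics"],float)
    p=cv2.undistortPoints(np.c_[u,v].astype(float)[:,None],K,np.array(cp["D"],float))[:,0]
    d=depth[v,u]; c=np.c_[p[:,0]*d,-p[:,1]*d,-d,np.ones(len(d))]
    return (c@np.array(cp["pose"]).T)[:,:3],u,v
E
python3 - <<'E'
from h import *
s=monitor.state(); print(s)
for n in("top","side"):
    cp=camera_params(n); im,d=snapshot(n); cv2.imwrite(f"pics/{n}0.png",im[:,:,::-1]); np.savez(f"{n}0.npz",im=im,d=d)
    print(n,np.round(cp["pose"],3).tolist(),cp["intrinsics"])
    hsv=cv2.cvtColor(im,cv2.COLOR_RGB2HSV)
    print((d>0).mean(),d[d>0].min(),d.max())
E
```

```text
{'time': 0.0, 'joints': array([-1.1861723 ,  0.53719835, -0.00450094,  1.53888259,  0.00260522,
        1.06726915, -0.071199  ]), 'qd': array([ 4.83452576e-04,  6.99257255e-05, -1.10539970e-03,  4.87590319e-04,
       -7.03335064e-04,  9.63186590e-04,  1.27575669e-03]), 'tau': array([ 8.13730276e-04, -5.83427453e+01,  1.04917869e+00, -2.59084868e+01,
        1.23333113e-02,  1.00570972e-02, -2.13256612e-06]), 'position': array([0.28290837, 0.58447417, 0.21738796]), 'tcp_rot': array([-1.46121159e-04,  2.23444991e-01,  9.74716148e-01, -8.63564138e-04]), 'force': array([ 0.27423263, -0.77485246,  0.5079743 ]), 'wrist_torque': array([ 0.03452328, -0.02661845,  0.02419588]), 'finger_force': 0.0, 'finger_gap': 0.08538923890041}
top [[-0.013, 0.998, -0.067, 0.421], [-1.0, -0.014, -0.009, 0.014], [-0.01, 0.067, 0.998, 1.471], [0.0, 0.0, 0.0, 1.0]] [[546.73982986   0.         289.19442022]
 [  0.         546.73982986 201.3783691 ]
 [  0.           0.           1.        ]]
0.9960714285714286 0.6709335 2.2661393
side [[0.893, 0.243, -0.38, 0.076], [-0.45, 0.506, -0.736, -0.879], [0.013, 0.828, 0.561, 0.745], [0.0, 0.0, 0.0, 1.0]] [[469.68332836   0.         288.0676087 ]
 [  0.         469.68332836 214.14574196]
 [  0.           0.           1.        ]]
0.9957865646258504 0.76808953 2.8893087
```

View pics/top0.png

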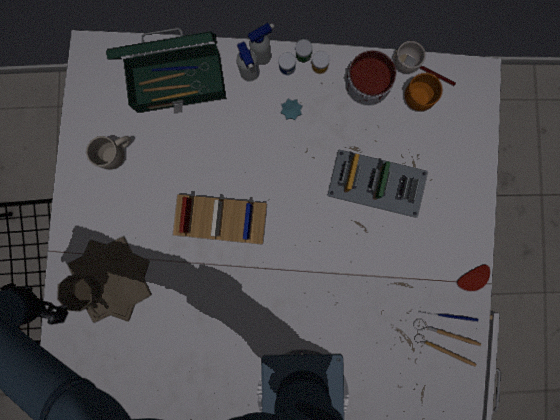

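View pics/side0.png

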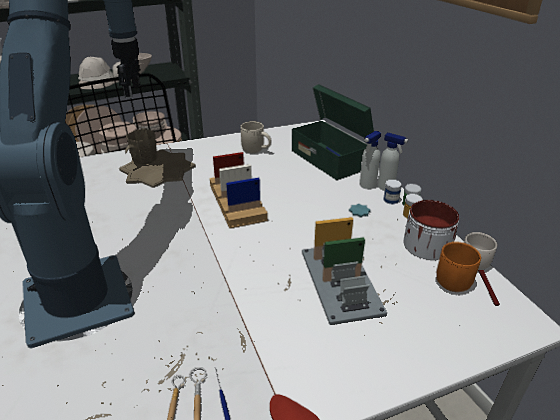

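The top view shows the stand around (220,218), with blue in its right groove at (248,222). The rack's empty clip is near (407,187), next to green at (381,179). The side view confirms this: blue (243,190), empty clip (353,290).

```bash
python3 - <<'E'
from h import *
def rect(p):
    (c,s,a)=cv2.minAreaRect((p[:,:2]*1000).astype(np.float32)); 
    return np.round(c,1),np.round(s,1),round(a,1)
def pca(p):
    m=p[:,:2].mean(0); w,v=np.linalg.eigh(np.cov(p[:,:2].T)); return np.round(m,4),round(np.degrees(np.arctan2(*v[::-1,1]))%180,2),np.round(np.ptp((p[:,:2]-m)@v,0),3)
for n in("top","side"):
    f=np.load(n+"0.npz"); im,d=f["im"],f["d"]; cp=camera_params(n)
    P,u,v=world(cp,d,np.ones(d.shape,bool)); hsv=cv2.cvtColor(im,cv2.COLOR_RGB2HSV)[v,u].astype(int); z=P[:,2]
    if n=="top": roi=lambda a,b,c,e:(u>a)&(u<b)&(v>c)&(v<e)
    else: roi=lambda a,b,c,e:np.ones(len(u),bool)
    st=((P[:,0]>.3)&(P[:,0]<.62)&(P[:,1]>.0)&(P[:,1]<.35))
    rk=((P[:,0]>.35)&(P[:,0]<.65)&(P[:,1]>-.4)&(P[:,1]<-.05))
    print(n,"table z",np.median(z[st&(z<.012)]))
    for nm,m in dict(blue=st&(hsv[:,0]>105)&(hsv[:,0]<130)&(hsv[:,1]>120)&(z>.10),standtop=st&(z>.022)&(z<.036),
        green=rk&(hsv[:,0]>45)&(hsv[:,0]<90)&(hsv[:,1]>80)&(z>.09),yellow=rk&(hsv[:,0]>10)&(hsv[:,0]<30)&(hsv[:,1]>120)&(z>.09),
        base=rk&(z>.007)&(z<.018), clipz=rk&(z>.03)&(z<.085)&(hsv[:,1]<60)).items():
        if m.sum()>5: print(nm,m.sum(),pca(P[m]),"rect",rect(P[m]),"z",np.round(np.percentile(z[m],[5,50,95]),4))
E
```

```text
top table z 0.000379541577104181
blue 167 (array([0.4648, 0.1319]), np.float64(173.75), array([0.011, 0.088])) rect (array([465.5, 132.5]), array([11.1, 87.9]), 83.7) z [0.1083 0.1184 0.1227]
standtop 2641 (array([0.4723, 0.2059]), np.float64(83.8), array([0.111, 0.242])) rect (array([473.6, 212.8]), array([242.3, 110.5]), 83.6) z [0.0252 0.0302 0.0347]
green 142 (array([ 0.5627, -0.208 ]), np.float64(165.37), array([0.011, 0.089])) rect (array([ 564.1, -209.4]), array([11. , 89.3]), 75.2) z [0.0985 0.1218 0.1269]
yellow 170 (array([ 0.5831, -0.1327]), np.float64(165.82), array([0.01 , 0.089])) rect (array([ 584.4, -134.1]), array([10.3, 89.4]), 75.7) z [0.1002 0.122  0.1269]
base 3071 (array([ 0.5547, -0.2147]), np.float64(75.51), array([0.355, 0.385])) rect (array([ 500.7, -224.8]), array([349.3, 296.6]), 89.5) z [0.0077 0.0123 0.017 ]
clipz 620 (array([ 0.5629, -0.2168]), np.float64(75.74), array([0.091, 0.195])) rect (array([ 565. , -209.8]), array([195.1,  90.5]), 74.5) z [0.0431 0.0641 0.0748]
side table z -6.217464866919986e-05
blue 245 (array([0.4595, 0.1313]), np.float64(173
[... 233 characters left out ...]
, 109.7]), 84.0) z [0.0239 0.0297 0.0334]
green 534 (array([ 0.5594, -0.2126]), np.float64(165.63), array([0.017, 0.089])) rect (array([ 562.4, -210.4]), array([16. , 89.4]), 78.0) z [0.0921 0.1098 0.1228]
yellow 493 (array([ 0.5798, -0.1354]), np.float64(165.59), array([0.017, 0.089])) rect (array([ 581.5, -133.5]), array([16.2, 88.8]), 76.9) z [0.0917 0.1096 0.1226]
base 2098 (array([ 0.5346, -0.2523]), np.float64(94.09), array([0.172, 0.273])) rect (array([ 561.5, -210.8]), array([251.9, 131.5]), 75.6) z [0.0094 0.0127 0.0164]
clipz 964 (array([ 0.5477, -0.2595]), np.float64(78.88), array([0.082, 0.183])) rect (array([ 564.4, -215.4]), array([183.7,  80.8]), 79.8) z [0.0323 0.0543 0.0722]
```

Top and side agree. Blue's top edge is at about (0.465, 0.132) with yaw −6.3° and z 0.118. The rack centre is about (0.563, −0.210) with yaw −14.5°, which puts the slot near (0.543, −0.287). I'll move above blue with the tool y aligned.

Request:
carry_out(
  increments=[
    {"wz": -0.036},
    {"wz": -0.036},
    {"wz": -0.036},
    {"tx": -0.0256,"ty": -0.0478},
    {"tx": -0.0256,"ty": -0.0478},
    {"tx": -0.0256,"ty": -0.0478},
    {"tx": -0.0256,"ty": -0.0478},
    {"tx": -0.0256,"ty": -0.0478},
    {"tx": -0.0256,"ty": -0.0478},
    {"tx": -0.0256,"ty": -0.0478},
  ],
  gripper=1,
)

```text
schema error: expected keys tx, ty, tz, wx, wy, wz
```

Request:
carry_out(
  increments=[
    {"tx": -0.0256,"ty": -0.0478},
    {"tx": -0.0256,"ty": -0.0478},
    {"tx": -0.0256,"ty": -0.0478},
    {"tx": -0.0256,"ty": -0.0478},
    {"tx": -0.0256,"ty": -0.0478},
    {},
    {},
    {},
  ],
)

```text
schema error: expected keys tx, ty, tz, wx, wy, wz
```

```bash
cat >> h.py <<'E'
from scipy.spatial.transform import Rotation as R
def tool():
    s=monitor.state(); return np.array(s["position"]),R.from_quat(np.array(s["tcp_rot"])[[1,2,3,0]]),s
def rel(pt,yaw,z=0):
    "offset to world pt in tool axes (norm) and turn so that tool y is at yaw+90"
    p,r,s=tool(); M=r.as_matrix(); o=M.T@(np.array(pt)-p)
    a=np.degrees(np.arctan2(M[1,1],M[0,1])); da=(yaw+90-a+90)%180-90
    print("TCP",p.round(4),"ydir",a.round(2),"tilt z",M[:,2].round(4),"t",s["time"],"F",np.round(s["force"],1),"gap",s["finger_gap"])
    print("offset m tool",o.round(4),"norm",(o/.75).round(4),"turn wz norm",round(-da/180,4))
E
python3 - <<'E'
from h import *
rel((.465,.132,.1),-6.3)
cp=camera_params("wrist"); im,d=snapshot("wrist"); cv2.imwrite("pics/w1.png",im[:,:,::-1]); np.savez("w1.npz",im=im,d=d)
P,u,v=world(cp,d,np.ones(d.shape,bool)); h=cv2.cvtColor(im,cv2.COLOR_RGB2HSV)[v,u].astype(int);z=P[:,2]
st=((P[:,0]>.3)&(P[:,0]<.62)&(P[:,1]>.0)&(P[:,1]<.35))
for nm,m in dict(blue=st&(h[:,0]>105)&(h[:,0]<130)&(h[:,1]>120)&(z>.113)&(z<.123),standtop=st&(z>.026)&(z<.034)).items():
    if m.sum()>20: print(nm,m.sum(),cv2.minAreaRect((P[m,:2]*1000).astype(np.float32)),np.percentile(z[m],[5,50,95]).round(4))
E
```

```text
TCP [0.2829 0.5845 0.2175] ydir 64.17 tilt z [-6.0e-04 -1.4e-03 -1.0e+00] t 0.1 F [-0.1 -0.2 -0.9] gap 0.08521756616505914
offset m tool [-0.361  -0.3278  0.1181] norm [-0.4813 -0.4371  0.1574] turn wz norm -0.1085
standtop 763 ((456.4996032714844, 211.28077697753906), (59.210472106933594, 113.27336883544922), 31.826858520507812) [0.0278 0.0293 0.0325]
```

View pics/w1.png

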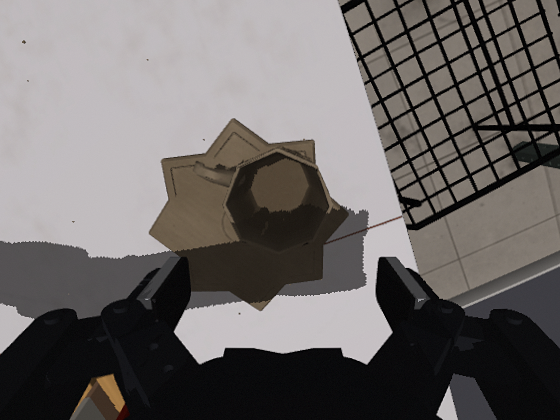

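The calls were refused because all six keys are needed, so the arm hasn't moved. The wrist picture shows only the mug below, at (280,195), with the fingers at (165,290) and (400,290).

Request:
carry_out(
  increments=[
    {"tx": 0,"ty": 0,"tz": 0,"wx": 0,"wy": 0,"wz": -0.036},
    {"tx": 0,"ty": 0,"tz": 0,"wx": 0,"wy": 0,"wz": -0.036},
    {"tx": 0,"ty": 0,"tz": 0,"wx": 0,"wy": 0,"wz": -0.036},
    {"tx": -0.0256,"ty": -0.0478,"tz": 0,"wx": 0,"wy": 0,"wz": 0},
    {"tx": -0.0256,"ty": -0.0478,"tz": 0,"wx": 0,"wy": 0,"wz": 0},
    {"tx": -0.0256,"ty": -0.0478,"tz": 0,"wx": 0,"wy": 0,"wz": 0},
    {"tx": -0.0256,"ty": -0.0478,"tz": 0,"wx": 0,"wy": 0,"wz": 0},
    {"tx": -0.0256,"ty": -0.0478,"tz": 0,"wx": 0,"wy": 0,"wz": 0},
    {"tx": -0.0256,"ty": -0.0478,"tz": 0,"wx": 0,"wy": 0,"wz": 0},
    {"tx": -0.0256,"ty": -0.0478,"tz": 0,"wx": 0,"wy": 0,"wz": 0},
  ],
  gripper=1,
)

```text
time: 1.15
position: [0.3891, 0.319, 0.2182]
tcp_rot: [-0.0, 0.056, 0.998, -0.0]
force: [0.7, 1.2, 0.2]
finger_gap: 0.0857
finger_force: 0.0
```

Request:
carry_out(
  increments=[
    {"tx": -0.0256,"ty": -0.0478,"tz": 0,"wx": 0,"wy": 0,"wz": 0},
    {"tx": -0.0256,"ty": -0.0478,"tz": 0,"wx": 0,"wy": 0,"wz": 0},
    {"tx": -0.0256,"ty": -0.0478,"tz": 0,"wx": 0,"wy": 0,"wz": 0},
    {"tx": -0.0256,"ty": -0.0478,"tz": 0,"wx": 0,"wy": 0,"wz": 0},
    {"tx": -0.0256,"ty": -0.0478,"tz": 0,"wx": 0,"wy": 0,"wz": 0},
    {"tx": 0,"ty": 0,"tz": 0,"wx": 0,"wy": 0,"wz": 0},
    {"tx": 0,"ty": 0,"tz": 0,"wx": 0,"wy": 0,"wz": 0},
    {"tx": 0,"ty": 0,"tz": 0,"wx": 0,"wy": 0,"wz": 0},
  ],
)

```text
time: 1.95
position: [0.4638, 0.1331, 0.2182]
tcp_rot: [-0.0, 0.055, 0.998, 0.0]
force: [-0.2, -0.5, -0.2]
finger_gap: 0.0856
finger_force: 0.0
```

```bash
python3 - <<'E'
from h import *
rel((.465,.132,.1),-6.3)
cp=camera_params("wrist"); im,d=snapshot("wrist"); cv2.imwrite("pics/w2.png",im[:,:,::-1]); np.savez("w2.npz",im=im,d=d)
P,u,v=world(cp,d,np.ones(d.shape,bool)); h=cv2.cvtColor(im,cv2.COLOR_RGB2HSV)[v,u].astype(int);z=P[:,2]
st=((P[:,0]>.3)&(P[:,0]<.62)&(P[:,1]>.0)&(P[:,1]<.35))
for nm,m in dict(blue=st&(h[:,0]>105)&(h[:,0]<130)&(h[:,1]>120)&(z>.113)&(z<.123),standtop=st&(z>.026)&(z<.034)).items():
    if m.sum()>20: print(nm,m.sum(),cv2.minAreaRect((P[m,:2]*1000).astype(np.float32)),np.percentile(z[m],[5,50,95]).round(4))
E
```

```text
TCP [0.4638 0.1331 0.2182] ydir 83.71 tilt z [-5.e-04  4.e-04 -1.e+00] t 1.95 F [-0.2 -0.5 -0.2] gap 0.08557341000037332
offset m tool [-0.0014 -0.001   0.1182] norm [-0.0018 -0.0014  0.1575] turn wz norm 0.0
blue 1257 ((462.677001953125, 135.76783752441406), (9.835676193237305, 89.62450408935547), 83.50274658203125) [0.1162 0.1174 0.1184]
standtop 13067 ((471.61309814453125, 214.87698364257812), (240.2911376953125, 109.51016235351562), 83.7391128540039) [0.0278 0.0292 0.0305]
```

View pics/w2.png

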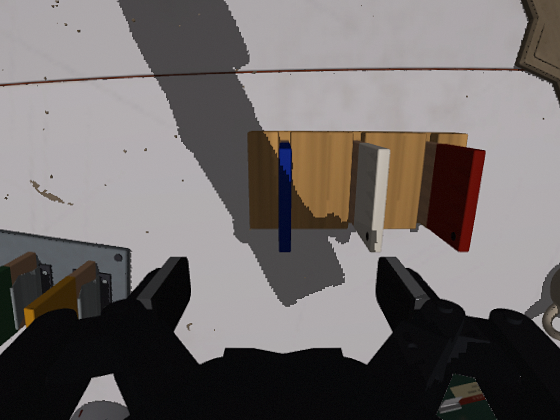

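The wrist view shows blue's top edge at (285,195), midway between the fingers (columns 188 and 377) and clear of white. The wrist measures it at (0.4627, 0.1358), 9.8×89.6 mm, z 0.117, about 3 mm off the top view. I'll use the mean and descend.

Request:
carry_out(
  increments=[
    {"tx": 0,"ty": 0.002,"tz": 0.0197,"wx": 0,"wy": 0,"wz": 0},
    {"tx": 0,"ty": 0,"tz": 0.0197,"wx": 0,"wy": 0,"wz": 0},
    {"tx": 0,"ty": 0,"tz": 0.0197,"wx": 0,"wy": 0,"wz": 0},
    {"tx": 0,"ty": 0,"tz": 0.0197,"wx": 0,"wy": 0,"wz": 0},
    {"tx": 0,"ty": 0,"tz": 0.0197,"wx": 0,"wy": 0,"wz": 0},
    {"tx": 0,"ty": 0,"tz": 0.0197,"wx": 0,"wy": 0,"wz": 0},
    {"tx": 0,"ty": 0,"tz": 0.0197,"wx": 0,"wy": 0,"wz": 0},
    {"tx": 0,"ty": 0,"tz": 0.0197,"wx": 0,"wy": 0,"wz": 0},
    {"tx": 0,"ty": 0,"tz": 0,"wx": 0,"wy": 0,"wz": 0},
  ],
)

```text
time: 2.9
position: [0.4627, 0.1343, 0.0986]
tcp_rot: [-0.002, 0.054, 0.999, -0.0]
force: [-0.9, -0.6, 0.5]
finger_gap: 0.0853
finger_force: 0.0
```

Request:
carry_out(
  increments=[
    {"tx": 0,"ty": 0,"tz": 0,"wx": 0,"wy": 0,"wz": 0},
    {"tx": 0,"ty": 0,"tz": 0,"wx": 0,"wy": 0,"wz": 0},
    {"tx": 0,"ty": 0,"tz": 0,"wx": 0,"wy": 0,"wz": 0},
    {"tx": 0,"ty": 0,"tz": 0,"wx": 0,"wy": 0,"wz": 0},
    {"tx": 0,"ty": 0,"tz": 0,"wx": 0,"wy": 0,"wz": 0},
    {"tx": 0,"ty": 0,"tz": 0,"wx": 0,"wy": 0,"wz": 0},
    {"tx": 0,"ty": 0,"tz": 0,"wx": 0,"wy": 0,"wz": 0},
    {"tx": 0,"ty": 0,"tz": 0,"wx": 0,"wy": 0,"wz": 0},
    {"tx": 0,"ty": 0,"tz": 0,"wx": 0,"wy": 0,"wz": 0},
    {"tx": 0,"ty": 0,"tz": 0,"wx": 0,"wy": 0,"wz": 0},
  ],
  gripper=0,
)

```text
time: 3.9
position: [0.4648, 0.1336, 0.1006]
tcp_rot: [0.0, 0.056, 0.998, 0.0]
force: [-2.0, -0.6, 6.9]
finger_gap: 0.0074
finger_force: 58.9
```

Gripped: pad force 59 N, though the gap reads 7.4 mm for a 10 mm panel, so I'll check after lifting.

Request:
carry_out(
  increments=[
    {"tx": 0,"ty": 0,"tz": -0.006,"wx": 0,"wy": 0,"wz": 0},
    {"tx": 0,"ty": 0,"tz": -0.01,"wx": 0,"wy": 0,"wz": 0},
    {"tx": 0,"ty": 0,"tz": -0.012,"wx": 0,"wy": 0,"wz": 0},
    {"tx": 0,"ty": 0,"tz": -0.02,"wx": 0,"wy": 0,"wz": 0},
    {"tx": 0,"ty": 0,"tz": -0.025,"wx": 0,"wy": 0,"wz": 0},
    {"tx": 0,"ty": 0,"tz": -0.03,"wx": 0,"wy": 0,"wz": 0},
    {"tx": 0,"ty": 0,"tz": -0.03,"wx": 0,"wy": 0,"wz": 0},
    {"tx": 0,"ty": 0,"tz": -0.03,"wx": 0,"wy": 0,"wz": 0},
    {"tx": 0,"ty": 0,"tz": -0.027,"wx": 0,"wy": 0,"wz": 0},
    {"tx": 0,"ty": 0,"tz": 0,"wx": 0,"wy": 0,"wz": 0},
  ],
)

```text
time: 4.9
position: [0.4662, 0.1339, 0.2456]
tcp_rot: [0.003, 0.056, 0.998, 0.001]
force: [0.9, -0.3, -0.8]
finger_gap: 0.0075
finger_force: 58.8
```

```bash
python3 - <<'E'
from h import *
rel((.543,-.287,.25),-14.5)
im,d=snapshot("side"); cv2.imwrite("pics/s3.png",im[:,:,::-1]); np.savez("s3.npz",im=im,d=d); cp=camera_params("side")
P,u,v=world(cp,d,np.ones(d.shape,bool)); h=cv2.cvtColor(im,cv2.COLOR_RGB2HSV)[v,u].astype(int)
m=(P[:,0]>.35)&(P[:,0]<.57)&(P[:,1]>.05)&(P[:,1]<.2)&(h[:,0]>105)&(h[:,0]<130)&(h[:,1]>120)&(P[:,2]>.1)
Q=P[m]; c=Q.mean(0); w,V=np.linalg.eigh(np.cov((Q-c).T)); print(m.sum(),c.round(4),Q.min(0).round(3),Q.max(0).round(3),"normal",V[:,0].round(4))
E
```

```text
TCP [0.4662 0.1339 0.2456] ydir 83.6 tilt z [ 0.0054  0.0022 -1.    ] t 4.9 F [ 0.9 -0.3 -0.8] gap 0.007505295889392189
offset m tool [-0.1232 -0.4097 -0.0049] norm [-0.1643 -0.5463 -0.0065] turn wz norm 0.045
835 [0.4613 0.1296 0.2347] [0.419 0.099 0.198] [0.508 0.15  0.433] normal [0.1227 0.9913 0.0474]
```

View pics/s3.png

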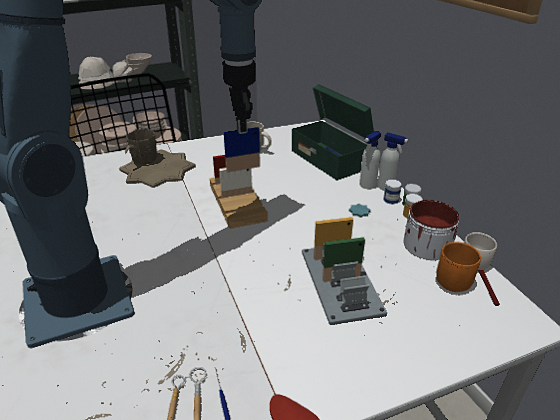

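Blue is held and upright, with its lower edge at about (240,165) and clear of the stand; white and red are still in place. I'll move toward the rack, stopping 60 mm short so the panel doesn't hide the slot.

Request:
carry_out(
  increments=[
    {"tx": -0.0137,"ty": -0.0389,"tz": 0,"wx": 0,"wy": 0,"wz": 0},
    {"tx": -0.0137,"ty": -0.0389,"tz": 0,"wx": 0,"wy": 0,"wz": 0},
    {"tx": -0.0137,"ty": -0.0389,"tz": 0,"wx": 0,"wy": 0,"wz": 0},
    {"tx": -0.0137,"ty": -0.0389,"tz": 0,"wx": 0,"wy": 0,"wz": 0},
    {"tx": -0.0137,"ty": -0.0389,"tz": 0,"wx": 0,"wy": 0,"wz": 0},
    {"tx": -0.0137,"ty": -0.0389,"tz": 0,"wx": 0,"wy": 0,"wz": 0},
    {"tx": -0.0137,"ty": -0.0389,"tz": 0,"wx": 0,"wy": 0,"wz": 0},
    {"tx": -0.0137,"ty": -0.0389,"tz": 0,"wx": 0,"wy": 0,"wz": 0},
    {"tx": -0.0137,"ty": -0.0389,"tz": 0,"wx": 0,"wy": 0,"wz": 0},
    {"tx": -0.0137,"ty": -0.0389,"tz": 0,"wx": 0,"wy": 0,"wz": 0},
  ],
)

```text
time: 5.95
position: [0.5334, -0.169, 0.2412]
tcp_rot: [-0.001, 0.056, 0.998, 0.0]
force: [0.4, 0.2, -1.6]
finger_gap: 0.0073
finger_force: 58.8
```

Request:
carry_out(
  increments=[
    {"tx": -0.0137,"ty": -0.0389,"tz": 0,"wx": 0,"wy": 0,"wz": 0},
    {"tx": -0.0137,"ty": -0.0389,"tz": 0,"wx": 0,"wy": 0,"wz": 0},
    {"tx": 0,"ty": 0,"tz": 0,"wx": 0,"wy": 0,"wz": 0.0225},
    {"tx": 0,"ty": 0,"tz": 0,"wx": 0,"wy": 0,"wz": 0.0225},
    {"tx": 0,"ty": 0,"tz": 0,"wx": 0,"wy": 0,"wz": 0},
    {"tx": 0,"ty": 0,"tz": 0,"wx": 0,"wy": 0,"wz": 0},
    {"tx": 0,"ty": 0,"tz": 0,"wx": 0,"wy": 0,"wz": 0},
    {"tx": 0,"ty": 0,"tz": 0,"wx": 0,"wy": 0,"wz": 0},
  ],
)

```text
time: 6.75
position: [0.548, -0.2281, 0.2425]
tcp_rot: [-0.0, 0.126, 0.992, 0.0]
force: [0.4, -0.2, -0.7]
finger_gap: 0.0069
finger_force: 58.8
```

```bash
python3 - <<'E'
from h import *
rel((.543,-.287,.25),-14.5)
cp=camera_params("wrist"); im,d=snapshot("wrist"); cv2.imwrite("pics/w4.png",im[:,:,::-1]); np.savez("w4.npz",im=im,d=d,pose=cp["pose"])
P,u,v=world(cp,d,np.ones(d.shape,bool)); h=cv2.cvtColor(im,cv2.COLOR_RGB2HSV)[v,u].astype(int);z=P[:,2]
rk=(P[:,0]>.4)&(P[:,0]<.7)&(P[:,1]>-.4)&(P[:,1]<-.05)
for nm,m in dict(blue=(h[:,0]>105)&(h[:,0]<130)&(h[:,1]>120)&(z>.2)&(z<.3),base=rk&(z>.008)&(z<.015),
   clip=rk&(P[:,1]<-.25)&(z>.04)&(z<.08)&(h[:,1]<70),cliptop=rk&(P[:,1]<-.25)&(z>.06)&(z<.08)&(h[:,1]<70)).items():
    if m.sum()>20: print(nm,m.sum(),cv2.minAreaRect((P[m,:2]*1000).astype(np.float32)),np.percentile(z[m],[2,50,98]).round(4))
E
```

```text
TCP [ 0.548  -0.2281  0.2425] ydir 75.58 tilt z [-1.e-04  1.e-04 -1.e+00] t 6.75 F [ 0.4 -0.2 -0.7] gap 0.006903038012029422
offset m tool [-0.0098 -0.0583 -0.0075] norm [-0.0131 -0.0778 -0.01  ] turn wz norm 0.0004
blue 3611 ((542.7151489257812, -230.00051879882812), (53.487571716308594, 84.882568359375), 50.88896179199219) [0.222  0.2591 0.2606]
base 11216 ((562.6658935546875, -209.24835205078125), (250.24993896484375, 129.47625732421875), 75.63581085205078) [0.0092 0.0112 0.0146]
clip 1219 ((542.8858032226562, -286.69189453125), (32.16020965576172, 54.83118438720703), 75.2647476196289) [0.0438 0.0608 0.0719]
cliptop 637 ((542.8858032226562, -286.69189453125), (32.16020965576172, 54.83118438720703), 75.2647476196289) [0.0605 0.0697 0.0721]
```

View pics/w4.png

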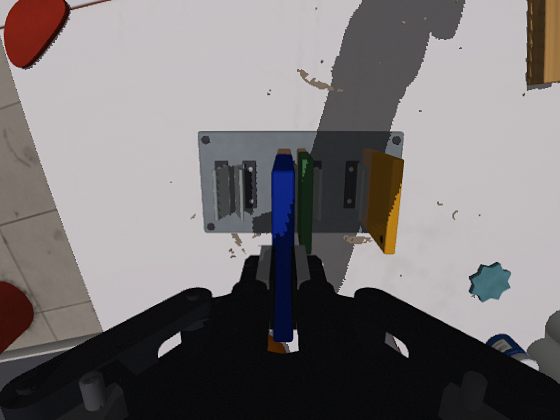

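The wrist view shows the empty clip at (235,188) and green at (305,200), with the held panel's top edge running from (285,165) to (283,335). The slot centre from the clip and from the base rectangle agree at (0.5428, −0.2867). Next I'll measure the in-hand panel from the same picture.

```bash
python3 - <<'E'
from h import *
f=np.load("w4.npz"); im,d=f["im"],f["d"]; cp=dict(camera_params("wrist")); cp["pose"]=f["pose"]
P,u,v=world(cp,d,np.ones(d.shape,bool)); h=cv2.cvtColor(im,cv2.COLOR_RGB2HSV)[v,u].astype(int);z=P[:,2]
b=(h[:,0]>105)&(h[:,0]<130)&(h[:,1]>80)&(u>265)&(u<300)
t=b&(z>.2565)
print(t.sum(),cv2.minAreaRect((P[t,:2]*1000).astype(np.float32)),np.percentile(z[t],[2,50,98]))
for a,c in((165,200),(210,240),(300,325),(325,345)):
    k=t&(v>=a)&(v<c); print(a,k.sum(),P[k].mean(0).round(4) if k.sum() else "", np.ptp(u[k]) if k.sum() else "")
# face points (toward robot edge: x small) for tilt about tool y
e=b&(z<.2565); print("lower",e.sum(),P[e].mean(0).round(4),P[e].min(0).round(4),P[e].max(0).round(4))
# top-edge slope along x
Q=P[t]; A=np.c_[Q[:,0],np.ones(len(Q))]; print("slope dz/dx",np.linalg.lstsq(A,Q[:,2],rcond=None)[0][0])
E
```

```text
3512 ((545.7289428710938, -226.81106567382812), (11.9138822555542, 90.59210968017578), 74.65815734863281) [0.25780737 0.2592051  0.3052041 ]
165 727 [ 0.5084 -0.2174  0.259 ] 23
210 661 [ 0.5267 -0.2221  0.2591] 22
300 454 [ 0.5709 -0.2334  0.2609] 32
325 337 [ 0.5829 -0.2365  0.2608] 33
lower 309 [ 0.5124 -0.2176  0.2065] [ 0.5009 -0.2573  0.0094] [ 0.6219 -0.2107  0.2564]
slope dz/dx 0.0067359128399849715
```

In hand the panel's top centre is about (0.5455, −0.227) with yaw −14.4°, which matches the rack. I'll shift over the slot and come down to just above the mouth.

Request:
carry_out(
  increments=[
    {"tx": -0.004,"ty": -0.0196,"tz": 0,"wx": 0,"wy": 0,"wz": 0},
    {"tx": -0.004,"ty": -0.0196,"tz": 0,"wx": 0,"wy": 0,"wz": 0},
    {"tx": -0.004,"ty": -0.0196,"tz": 0,"wx": 0,"wy": 0,"wz": 0},
    {"tx": -0.004,"ty": -0.0196,"tz": 0,"wx": 0,"wy": 0,"wz": 0},
    {"tx": 0,"ty": 0,"tz": 0.03,"wx": 0,"wy": 0,"wz": 0},
    {"tx": 0,"ty": 0,"tz": 0.03,"wx": 0,"wy": 0,"wz": 0},
    {"tx": 0,"ty": 0,"tz": 0.03,"wx": 0,"wy": 0,"wz": 0},
    {"tx": 0,"ty": 0,"tz": 0,"wx": 0,"wy": 0,"wz": 0},
    {"tx": 0,"ty": 0,"tz": 0,"wx": 0,"wy": 0,"wz": 0},
    {"tx": 0,"ty": 0,"tz": 0,"wx": 0,"wy": 0,"wz": 0},
  ],
)

```text
time: 7.8
position: [0.5458, -0.2892, 0.1765]
tcp_rot: [0.001, 0.126, 0.992, -0.0]
force: [0.7, 0.2, -0.6]
finger_gap: 0.0075
finger_force: 58.8
```

```bash
python3 - <<'E'
from h import *
rel((.5451,-.288,.1046),-14.4)
im,d=snapshot("side"); np.savez("s5.npz",im=im,d=d); cp=camera_params("side")
cv2.imwrite("pics/s5.png",cv2.resize(im[150:350,270:430,::-1],None,fx=3,fy=3))
P,u,v=world(cp,d,np.ones(d.shape,bool)); h=cv2.cvtColor(im,cv2.COLOR_RGB2HSV)[v,u].astype(int)
m=(P[:,0]>.4)&(P[:,0]<.65)&(P[:,1]>-.34)&(P[:,1]<-.25)&(h[:,0]>105)&(h[:,0]<130)&(h[:,1]>120)&(P[:,2]>.08)&(P[:,2]<.19)
Q=P[m]; c=Q.mean(0); w,V=np.linalg.eigh(np.cov((Q-c).T)); print(m.sum(),c.round(4),Q.min(0).round(3),Q.max(0).round(3),"normal",V[:,0].round(4))
ax=np.array([.9686,-.2487]); s=Q[:,:2]@ax; print("x-extent along panel",np.percentile(s,[.5,99.5]),"slot",np.dot([.5428,-.2867],ax))
E
```

```text
TCP [ 0.5458 -0.2892  0.1765] ydir 75.49 tilt z [ 0.0021 -0.0011 -1.    ] t 7.8 F [ 0.7  0.2 -0.6] gap 0.007514352034350525
offset m tool [0.0011 0.001  0.0719] norm [0.0015 0.0014 0.0959] turn wz norm -0.0006
981 [ 0.5397 -0.2922  0.1594] [ 0.497 -0.305  0.128] [ 0.587 -0.271  0.19 ] normal [0.2582 0.9661 0.0086]
x-extent along panel [0.55259868 0.64203778] slot 0.59705837
```

View pics/s5.png

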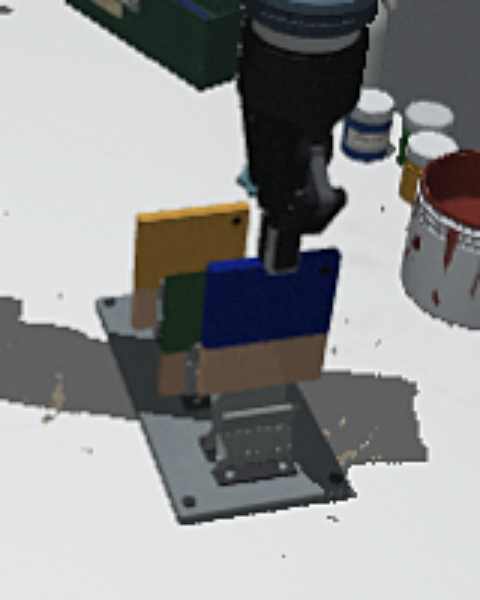

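The panel is centred over the clip. Its width midpoint is 0.5973 against 0.597 for the slot along x, it is within 1 mm across, and it tilts by about 0.5°. The crop shows its foot just above the clip at (260,380). I'll push down gradually.

Request:
carry_out(
  increments=[
    {"tx": 0,"ty": 0,"tz": 0.01,"wx": 0,"wy": 0,"wz": 0},
    {"tx": 0,"ty": 0,"tz": 0.01,"wx": 0,"wy": 0,"wz": 0},
    {"tx": 0,"ty": 0,"tz": 0.01,"wx": 0,"wy": 0,"wz": 0},
    {"tx": 0,"ty": 0,"tz": 0.008,"wx": 0,"wy": 0,"wz": 0},
    {"tx": 0,"ty": 0,"tz": 0.008,"wx": 0,"wy": 0,"wz": 0},
    {"tx": 0,"ty": 0,"tz": 0.008,"wx": 0,"wy": 0,"wz": 0},
    {"tx": 0,"ty": 0,"tz": 0.008,"wx": 0,"wy": 0,"wz": 0},
    {"tx": 0,"ty": 0,"tz": 0.008,"wx": 0,"wy": 0,"wz": 0},
    {"tx": 0,"ty": 0,"tz": 0,"wx": 0,"wy": 0,"wz": 0},
    {"tx": 0,"ty": 0,"tz": 0,"wx": 0,"wy": 0,"wz": 0},
  ],
)

```text
time: 8.85
position: [0.5445, -0.2879, 0.1219]
tcp_rot: [-0.001, 0.126, 0.992, 0.0]
force: [1.3, 0.3, -2.9]
finger_gap: 0.0073
finger_force: 58.6
```

Request:
carry_out(
  increments=[
    {"tx": 0,"ty": 0,"tz": 0.006,"wx": 0,"wy": 0,"wz": 0},
    {"tx": 0,"ty": 0,"tz": 0.006,"wx": 0,"wy": 0,"wz": 0},
    {"tx": 0,"ty": 0,"tz": 0.004,"wx": 0,"wy": 0,"wz": 0},
    {"tx": 0,"ty": 0,"tz": 0,"wx": 0,"wy": 0,"wz": 0},
    {"tx": 0,"ty": 0,"tz": 0,"wx": 0,"wy": 0,"wz": 0},
  ],
)

```text
time: 9.35
position: [0.5446, -0.288, 0.1101]
tcp_rot: [-0.0, 0.126, 0.992, 0.0]
force: [0.6, 1.0, -2.4]
finger_gap: 0.0075
finger_force: 58.6
```

Request:
carry_out(
  increments=[
    {"tx": 0,"ty": 0,"tz": 0.003,"wx": 0,"wy": 0,"wz": 0},
    {"tx": 0,"ty": 0,"tz": 0.003,"wx": 0,"wy": 0,"wz": 0},
    {"tx": 0,"ty": 0,"tz": 0,"wx": 0,"wy": 0,"wz": 0},
    {"tx": 0,"ty": 0,"tz": 0,"wx": 0,"wy": 0,"wz": 0},
  ],
)

```text
time: 9.75
position: [0.5449, -0.2881, 0.1059]
tcp_rot: [-0.0, 0.126, 0.992, 0.0]
force: [1.6, -1.0, -1.4]
finger_gap: 0.0073
finger_force: 58.7
```

Request:
carry_out(
  increments=[
    {"tx": 0,"ty": 0,"tz": 0.0015,"wx": 0,"wy": 0,"wz": 0},
    {"tx": 0,"ty": 0,"tz": 0.0015,"wx": 0,"wy": 0,"wz": 0},
    {"tx": 0,"ty": 0,"tz": 0,"wx": 0,"wy": 0,"wz": 0},
  ],
)

```text
time: 10.05
position: [0.5451, -0.2885, 0.1047]
tcp_rot: [0.0, 0.126, 0.992, -0.0]
force: [-3.2, 0.2, 6.4]
finger_gap: 0.0072
finger_force: 59.8
```

Request:
carry_out(
  increments=[
    {"tx": 0,"ty": 0,"tz": 0.002,"wx": 0,"wy": 0,"wz": 0},
    {"tx": 0,"ty": 0,"tz": 0,"wx": 0,"wy": 0,"wz": 0},
    {"tx": 0,"ty": 0,"tz": 0,"wx": 0,"wy": 0,"wz": 0},
  ],
)

```text
time: 10.35
position: [0.5452, -0.289, 0.1046]
tcp_rot: [0.001, 0.126, 0.992, -0.0]
force: [-5.2, 1.8, 17.1]
finger_gap: 0.0072
finger_force: 61.1
```

```bash
cat > chk.py <<'E'
from h import *
import sys
rel((.543,-.287,.1),-14.4)
im,d=snapshot("side"); cp=camera_params("side")
cv2.imwrite("pics/%s.png"%sys.argv[1],cv2.resize(im[120:350,190:430,::-1],None,fx=2.5,fy=2.5))
P,u,v=world(cp,d,np.ones(d.shape,bool)); h=cv2.cvtColor(im,cv2.COLOR_RGB2HSV)[v,u].astype(int)
ax=np.array([.9686,-.2487]); ay=np.array([.2487,.9686])
for nm,lo,hi,y0,y1,z0 in(("blue",105,130,-.34,-.25,.03),("green",45,90,-.24,-.17,.03),("yellow",10,30,-.16,-.09,.085)):
    m=(P[:,0]>.4)&(P[:,0]<.65)&(P[:,1]>y0)&(P[:,1]<y1)&(h[:,0]>lo)&(h[:,0]<hi)&(h[:,1]>100)&(P[:,2]>z0)&(P[:,2]<.135)
    Q=P[m]; c=Q.mean(0); w,V=np.linalg.eigh(np.cov((Q-c).T)); s=Q[:,:2]@ax
    print(nm,m.sum(),"xmid",np.percentile(s,[1,99]).mean().round(4),"ymid",(c[:2]@ay).round(4),"topz",np.percentile(Q[:,2],[95,99]).round(4),"n",V[:,0].round(3))
E
python3 chk.py s6
```

```text
TCP [ 0.5452 -0.289   0.1046] ydir 75.48 tilt z [ 1.2e-03 -5.0e-04 -1.0e+00] t 10.35 F [-5.2  1.8 17.1] gap 0.007183679241924861
offset m tool [0.0026 0.0014 0.0046] norm [0.0035 0.0018 0.0061] turn wz norm -0.0006
blue 968 xmid 0.5962 ymid -0.1474 topz [0.122  0.1236] n [ 0.25   0.968 -0.007]
green 332 xmid 0.5826 ymid -0.067 topz [0.1224 0.1234] n [ 0.268  0.962 -0.045]
yellow 490 xmid 0.591 ymid 0.013 topz [0.1227 0.1239] n [ 0.247  0.966 -0.079]
```

It's home: 17 N against a hard stop with no further travel, and its top z of 0.122–0.1236 equals the green and yellow panels. I'll ease the preload, release and retreat up.

Request:
carry_out(
  increments=[
    {"tx": 0,"ty": 0,"tz": -0.003,"wx": 0,"wy": 0,"wz": 0},
    {"tx": 0,"ty": 0,"tz": 0,"wx": 0,"wy": 0,"wz": 0},
  ],
)

```text
time: 10.6
position: [0.5451, -0.2882, 0.1048]
tcp_rot: [0.0, 0.126, 0.992, -0.0]
force: [0.9, -0.0, 1.2]
finger_gap: 0.0073
finger_force: 59.1
```

Request:
carry_out(
  increments=[
    {"tx": 0,"ty": 0,"tz": 0,"wx": 0,"wy": 0,"wz": 0},
    {"tx": 0,"ty": 0,"tz": 0,"wx": 0,"wy": 0,"wz": 0},
    {"tx": 0,"ty": 0,"tz": 0,"wx": 0,"wy": 0,"wz": 0},
    {"tx": 0,"ty": 0,"tz": 0,"wx": 0,"wy": 0,"wz": 0},
    {"tx": 0,"ty": 0,"tz": 0,"wx": 0,"wy": 0,"wz": 0},
    {"tx": 0,"ty": 0,"tz": 0,"wx": 0,"wy": 0,"wz": 0},
  ],
  gripper=0.6,
)

```text
time: 11.2
position: [0.545, -0.2882, 0.1046]
tcp_rot: [0.0, 0.126, 0.992, -0.0]
force: [-0.1, 0.8, 0.3]
finger_gap: 0.0509
finger_force: 0.0
```

Request:
carry_out(
  increments=[
    {"tx": 0,"ty": 0,"tz": -0.01,"wx": 0,"wy": 0,"wz": 0},
    {"tx": 0,"ty": 0,"tz": -0.015,"wx": 0,"wy": 0,"wz": 0},
    {"tx": 0,"ty": 0,"tz": -0.025,"wx": 0,"wy": 0,"wz": 0},
    {"tx": 0,"ty": 0,"tz": -0.03,"wx": 0,"wy": 0,"wz": 0},
    {"tx": 0,"ty": 0,"tz": -0.03,"wx": 0,"wy": 0,"wz": 0},
    {"tx": 0,"ty": 0,"tz": -0.03,"wx": 0,"wy": 0,"wz": 0},
    {"tx": 0,"ty": 0,"tz": -0.03,"wx": 0,"wy": 0,"wz": 0},
    {"tx": 0,"ty": 0,"tz": 0,"wx": 0,"wy": 0,"wz": 0},
    {"tx": 0,"ty": 0,"tz": 0,"wx": 0,"wy": 0,"wz": 0},
  ],
)

```text
time: 12.1
position: [0.5452, -0.2883, 0.233]
tcp_rot: [0.001, 0.126, 0.992, -0.0]
force: [-0.0, -0.5, -1.2]
finger_gap: 0.0512
finger_force: 0.0
```

```bash
python3 chk.py s7
```

```text
TCP [ 0.5452 -0.2883  0.233 ] ydir 75.51 tilt z [ 1.5e-03 -5.0e-04 -1.0e+00] t 12.1 F [-0.  -0.5 -1.2] gap 0.05117657336421347
offset m tool [0.0027 0.0007 0.133 ] norm [0.0036 0.001  0.1774] turn wz norm -0.0005
blue 1038 xmid 0.596 ymid -0.1468 topz [0.1224 0.1239] n [ 0.246  0.969 -0.01 ]
green 488 xmid 0.5959 ymid -0.0669 topz [0.1228 0.1237] n [ 0.253  0.967 -0.041]
yellow 561 xmid 0.5963 ymid 0.0129 topz [0.1228 0.1237] n [ 0.245  0.967 -0.073]
```

View pics/s7.png

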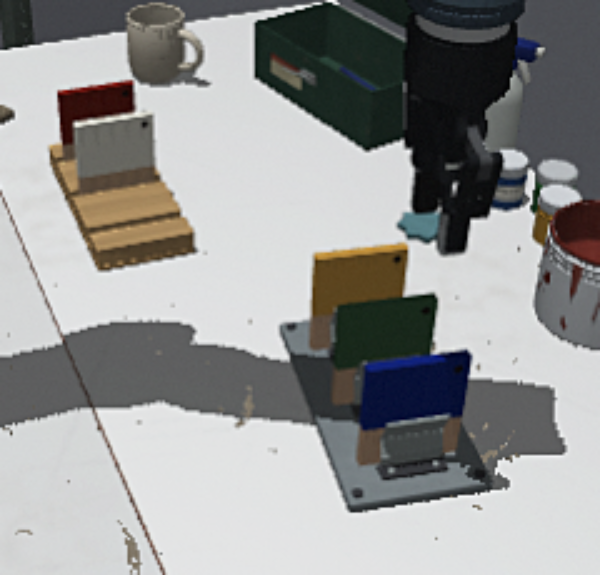

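The crop shows blue seated upright in the clip at (415,410), lined up with green and yellow: x midpoints 0.596 for all three, about 80 mm spacing, equal tops. White (115,145) and red (95,110) are still in the stand.

```bash
python3 -c "
from plant import bot; print(bot.job_done())"
```

```text
the job is handed in; nothing more can be done
None
```

The blue panel is home, upright and centred in the empty clip and released, the white and red panels were left in place, and the job was handed in at about 12 s (no verdict was returned).

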